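# Find the bent corner of a tray cover by rocking it, and weigh it down

### The arm

A 6-joint arm with a two-finger parallel gripper is mounted at the origin on a cart in front of the work surface, level with it; the furniture and walls round the work are solid. World frame = base frame: x ahead of the robot, y to its left, z up, the work surface at z = 0. Lengths are in m, angles in rad, forces in N, time in s.
With the tool pointing down it reaches from about 0.35 to 0.725 m from the base axis. Payload 4.3 kg.
Tool frame: the origin (TCP) lies midway between the tips of the shut fingers; the grasp point (between the pads) lies 19 mm behind it; z points along the fingers, y is the direction in which the jaws open and shut (so a half turn about z gives the same grasp; the last joint's range is limited). The gripper opens to 85 mm and grips with 20 to 120 N. Pads are 22 mm wide; open, the fingers measure 114 mm over their backs; the gripper's body (76 mm by 85 mm) begins 54 mm behind the grasp point. The pads swing forward as they close: fully open they stand 13 mm farther back than shut.
Start: joints at [-1.242, 0.377, 0.081, 1.274, 0, 1.46], TCP at [0.244, -0.521, 0.231] pointing down, gripper open.
Joint ranges: [-2.72, 2.72], [-0.84, 1.66], [-1.02, 1.22], [-1.77, 2.12], [-1.37, 1.28], [-3.14, 3.14]. Speed limits (rad/s): [2.57, 2.57, 3.14, 3.14, 3.14, 3.14].

### API

Orientations are given as a unit quaternion [x, y, z, w].
In Python, from rig import arm, cams gives the robot as it stands.
- The arm moves only by the tool carry_out, never from a script. Its argument "commands" is one flat list of numbers, 7 for each row, row after row: the closure, from 0 (fully open) to 1 (shut), then the shift along the tool's x, y, z each as a share of 0.75 m, from -1 to 1, then the turn, a rotation vector about the tool's x, y, z each as a share of 30 degrees, from -1 to 1. In form: [fingers, dx, dy, dz, ax, ay, az, fingers, dx, dy, dz, ax, ay, az, ...]. A call has 1 to 10 rows; each row is the pose to reach, as a shift and turn from the pose commanded when the call began, along the tool's axes at that moment; what a row does not reach only later rows make up. A row lasts 1/12 s, in which the tool goes at most 41.7 mm and 7.16 degrees, less where a joint would pass 70% of its speed; a pose out of reach is approached as far as the arm can. A call with a number of a shift or a turn outside -1 to 1 is refused whole. A call with a gripper value outside its range is refused whole. The fingers move at their own pace and stop on an object; "force" is the grip in N (left out, the last holds). Time passes only in rows, so rows that repeat a pose let the fingers close. It gives the time, the measured TCP pose, the force and the opening at its end, in the units of the state.
- arm.get_state(): the state, without advancing time (a new reading comes with each control period).
- cams.camera(name): name is "side" or "top"; returns a dict with "img" (420x560x3 uint8, blue, green, red), "fx", "fy", "cx", "cy" (pixels), "D" ([k1, k2, p1, p2, k3] as OpenCV has them; the pictures are not rectified), "R" (3x3) and "t" (3): a world point X has camera coordinates R X + t. Camera axes: x right, y down, z forward; pixel columns grow to the right and rows downward; lengths in m; the calibration is good to about 2 mm. A picture is of the moment at which its call begins. There is no depth.
- arm.job_done(): hands the job in, once; it reports no verdict.
The state is a dict: "clock": time; "qpos": joint angles; "qd": joint speeds; "tau": joint torques, N m; "tool_pos": TCP position; "ee_rot": TCP orientation; "force": force on the tool from outside, world axes, zero at the start; "torque": the same for the moment, N m; "finger_gap": opening from 0.0 (shut) to 1.0 (fully open).
Only numpy, scipy, OpenCV 4.12 (cv2) and the standard library are available. Lean on these libraries where they do the work, as an engineer would, in place of code of your own. Each camera call takes 0.05 s, during which the arm holds its last target.

### The job

One of the two front corners of the metal tray cover on the steel surface plate is bent up a little and rocks. Press gently with a fingertip on the front corners in turn to find the one that goes down, rock it fully down for a moment and let the cover come back level. Then stand the full brown bottle upright on the rubber disc of that corner so that its weight keeps the corner down, and leave the cover in its place and the other things alone.

Things in the scene. Friction and masses are not known exactly. Their poses are not given: they have to be found in the camera images.
- block: dark flat steel surface plate, fixed, 260 (x) x 220 (y) x 30 mm high; origin at the centre of its underside on the worktop, z up
- cover: loose grey sheet-metal tray cover lying level on the surface plate, 190 (x) x 160 (y) mm, 0.65 kg. Origin: centre of its underside, on the plate's top; sheet's upper face 19 mm above it. Own +x points to the rear edge, +y to its left. At the rear a steel bar handle (94 mm along y, 16 mm wide, 70 mm behind the centre, top 44 mm above the origin). Press it slowly, with less than 13 N
- pad_left (a point): top centre of the soft black rubber disc (52 mm across) on the cover's front left corner, 26 mm over the cover's origin, 64 mm before, 50 mm left of it. The rubber yields up to 5 mm, 3 N per mm. One front corner, left or right at random, not to be seen, is bent up: pressed with 1 to 2 N the cover tips there by 4 degrees to a stop (disc sinks 6 mm more); let go, it tips back
- pad_right (a point): top centre of the like disc on the cover's front right corner, 64 mm before, 50 mm to the right; axes as the cover's. On the sound corner only the rubber yields
- weight_bottle: loose full brown bottle with a white cap, 45 mm across, 85 mm tall, 0.32 kg, stands upright on the worktop right or left of the surface plate; origin at the centre of its underside. On the rubber disc of the bent corner it is heavy enough to hold the corner down; on the sound corner it tips nothing
- sample_cup: bystander: loose white sample cup with a yellow lid, 62 mm across, 67 mm tall, on the other side of the surface plate; origin at the centre of its underside
- petri: bystander: loose flat petri dish, 59 mm across, 12 mm high, behind the surface plate; origin at the centre of its underside
- dropper: bystander: loose small dropper bottle, 27 mm across, 54 mm tall, behind the surface plate to the right; origin at the centre of its underside
Not all that is in view belongs to the job. What is shaped like the weight_bottle but orange or pink is not meant.

How it is judged:
By the outcome, as a careful person would: the job done as asked, in the order asked, and still so for the second after the job is handed in, with the robot touching nothing.
It also fails if it takes over 58 s, if anything falls off the work surface, if the arm or the gripper's body presses on something with over 40 N, if the wrist force passes 120 N, or if a joint passes its speed limit or range.

## Working session

There is one attempt and no reset: what is moved stays moved. The work goes in short steps, Python scripts to look and compute and a tool call to move; the robot and the scene stay as the last step left them, time stands still between calls to the robot, and variables do not carry over. Pictures are saved under pics/ and viewed, and the job is handed in when it is done.

Besides the shell and the picture viewer there is one more tool, called after "Emit:" as a command line: name --argument value ..., lists and objects as JSON in quotes. carry_out: Moves the arm, as the interface text tells. Shift numbers are shares of 0.75 m and turn numbers shares of 30 degrees, none past 1 either way. Its arguments: {"type":"object","properties":{"commands":{"type":"array"},"force":{"type":"number"}},"required":["commands"]}

```bash
ls; mkdir -p pics
python3 - <<'E'
from rig import arm,cams
import cv2
for n in("side","top"):
    c=cams.camera(n); cv2.imwrite(f"pics/{n}0.png",c["img"]); print(n,c["fx"],c["fy"],c["cx"],c["cy"],c["D"],c["R"],c["t"])
print(arm.get_state())
E
```

```text
pics
side 384.39750790762463 384.39750790762463 282.23230790274823 205.41548425608462 [0.0041716 0.        0.        0.        0.       ] [[ 0.99973473  0.01719624  0.01532181]
 [ 0.02274772 -0.63303845 -0.77378605]
 [-0.00360692  0.77392933 -0.6332617 ]] [-0.5758572   0.04659333  1.04142389]
top 415.2839329073254 415.2839329073254 278.9055387952527 213.24407558646115 [-0.05537799  0.          0.          0.          0.        ] [[-0.14227735 -0.98981518 -0.00480198]
 [-0.96367619  0.1396246  -0.227669  ]
 [ 0.2260207  -0.02776459 -0.97372674]] [0.09446332 0.58241313 0.95233315]
{'clock': 0.1, 'qpos': array([-1.24229227e+00,  3.78015727e-01,  7.98010750e-02,  1.27440802e+00,
        2.32233537e-05,  1.46052685e+00]), 'qd': array([-0.00070692, -0.00148962,  0.00260802, -0.00120762,  0.00291734,
       -0.00010227]), 'tau': array([ 9.32589537e-04, -4.64692891e+01,  2.70582694e+01,  1.19600538e-02,
       -1.00315092e-04, -3.00608392e-06]), 'tool_pos': array([ 0.2441191 , -0.51997397,  0.23045573]), 'ee_rot': array([ 9.76030688e-01,  2.17631025e-01, -8.79027200e-05, -9.09006413e-04]), 'force': array([ 0.18144536, -0.69469685, -0.14529188]), 'torque': array([ 0.06773774,  0.0161629 , -0.0234169 ]), 'finger_gap': 0.9999340123221852}
```

View pics/side0.png

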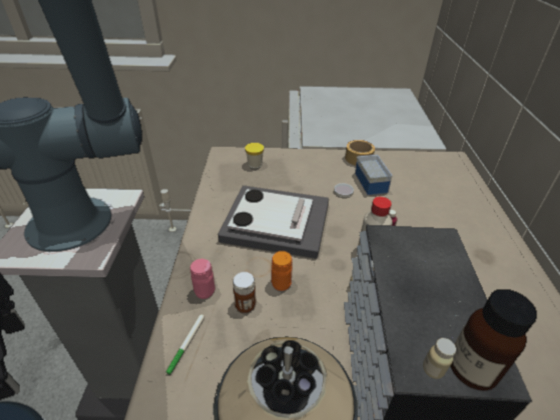

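View pics/top0.png

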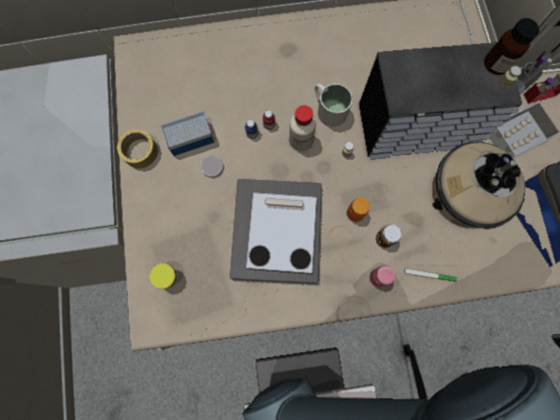

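```bash
cat > h.py <<'E'
from rig import arm,cams
import cv2,numpy as np
def und(c,uv):
    K=np.array([[c["fx"],0,c["cx"]],[0,c["fy"],c["cy"]],[0,0,1]])
    return cv2.undistortPoints(np.array(uv,float).reshape(-1,1,2),K,np.array(c["D"])).reshape(-1,2)
def ray(c,uv,z):
    p=und(c,uv); d=np.c_[p,np.ones(len(p))]@c["R"]; o=-c["R"].T@c["t"]
    return o+d*((z-o[2])/d[:,2])[:,None]
def proj(c,X):
    K=np.array([[c["fx"],0,c["cx"]],[0,c["fy"],c["cy"]],[0,0,1]])
    return cv2.projectPoints(np.array(X,float).reshape(-1,1,3),cv2.Rodrigues(c["R"])[0],c["t"],K,np.array(c["D"]))[0].reshape(-1,2)
def blobs(c,m,roi,amin=15):
    x0,y0,x1,y1=roi; k=np.zeros_like(m,np.uint8); k[y0:y1,x0:x1]=m[y0:y1,x0:x1]
    n,l,s,ce=cv2.connectedComponentsWithStats(k.astype(np.uint8))
    return [(ce[i].round(2),s[i]) for i in range(1,n) if s[i,4]>=amin]
E
python3 - <<'E'
from h import *
T=cams.camera("top");S=cams.camera("side")
ti,si=T["img"].astype(int),S["img"].astype(int)
# pads
for c,im,roi in((T,ti,(246,240,316,275)),(S,si,(232,185,268,228))):
    for ce,s in blobs(c,im.max(2)<40,roi,30): print("pad",ce,s,ray(c,[ce],.056).round(4))
# cover sheet
for c,im,roi in((T,ti,(236,182,322,282)),(S,si,(220,185,330,250))):
    m=(im.min(2)>110); 
    k=np.zeros(m.shape,np.uint8);k[roi[1]:roi[3],roi[0]:roi[2]]=m[roi[1]:roi[3],roi[0]:roi[2]]
    cs=max(cv2.findContours(k,0,2)[0],key=cv2.contourArea); r=cv2.minAreaRect(cs); b=cv2.boxPoints(r)
    P=ray(c,b,.049); print("sheet",b.round(1).tolist(),P.round(4).tolist(),"ctr",P.mean(0),"sides",np.linalg.norm(P-np.roll(P,1,0),axis=1))
for c,im,roi in((T,ti,(375,222,405,252)),(S,si,(230,270,260,315))):
    for ce,s in blobs(c,(im.min(2)>135)&(im.max(2)-im.min(2)<45),roi,20): print("cap",ce,s,ray(c,[ce],.085).round(4))
a=cv2.resize(T["img"][180:300,320:440],None,fx=3,fy=3,interpolation=2);b=cv2.resize(S["img"][240:330,180:300],(480,360),interpolation=2)
cv2.imwrite("pics/crop.png",np.hstack([a,b[:, :420]]))
d=cv2.resize(T["img"][170:290,225:330],None,fx=4,fy=4,interpolation=2);cv2.imwrite("pics/crop2.png",d)
E
```

```text
pad [259.32 255.48] [251 247  18  18 262] [[0.4951 0.072  0.056 ]]
pad [300.3  258.59] [292 250  18  18 257] [[ 0.4734 -0.0253  0.056 ]]
sheet [[245.5, 267.70001220703125], [251.10000610351562, 191.5], [317.5, 196.39999389648438], [311.8999938964844, 272.6000061035156]] [[0.4714, 0.1095, 0.049], [0.6603, 0.0713, 0.049], [0.6234, -0.0929, 0.049], [0.4366, -0.0483, 0.049]] ctr [0.54793565 0.00989436 0.049     ] sides [0.1615271  0.1927534  0.16837483 0.19209426]
sheet [[226.8000030517578, 226.10000610351562], [234.1999969482422, 184.5], [312.79998779296875, 198.5], [305.3999938964844, 240.10000610351562]] [[0.4366, -0.0529, 0.049], [0.4351, 0.1245, 0.049], [0.6584, 0.0675, 0.049], [0.6331, -0.0967, 0.049]] ctr [0.54080758 0.01058838 0.049     ] sides [0.20135099 0.17736225 0.2304834  0.16614226]
cap [392.45 232.46] [384 224  18  18 252] [[ 0.5001 -0.2514  0.085 ]]
cap [243.03 279.12] [233 271  21  17 293] [[ 0.4984 -0.2519  0.085 ]]
```

View pics/crop.png

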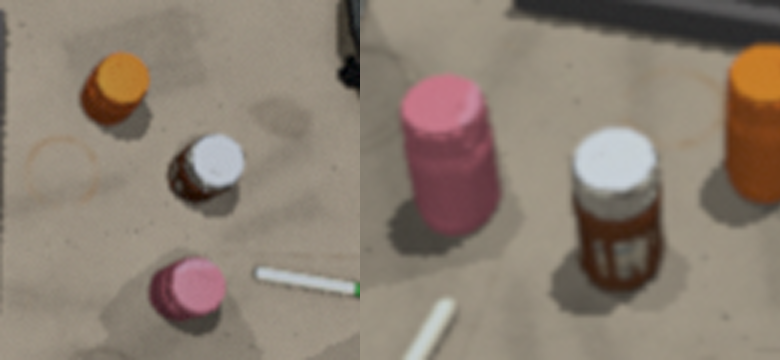

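View pics/crop2.png

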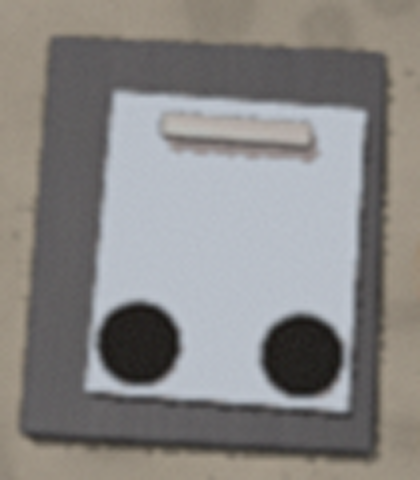

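The brown bottle with the white cap is at top (392,232) and side (243,279). The orange one, top (358,209), and the pink one, top (384,276), have the wrong colour. The crop confirms a brown body, label and white cap, so that is the one I'll pick up. The black discs are at top (259,255) for left and (300,259) for right. They work out 99.7 mm apart, against 100 mm nominal.

```bash
cat >> h.py <<'E'
from scipy.spatial.transform import Rotation as Ro
def delta(p,yawjaw=None):
    s=arm.get_state(); R=Ro.from_quat(s["ee_rot"]); d=R.inv().apply(np.array(p)-s["tool_pos"])
    print("t",round(s["clock"],2),"pos",s["tool_pos"].round(4),"F",s["force"].round(2),"gap",round(s["finger_gap"],3),"q",s["qpos"].round(2))
    M=R.as_matrix(); yj=np.degrees(np.arctan2(M[1,1],M[0,1])); print("jaw yaw",yj.round(1),"tiltz",M[:,2].round(4))
    print("shares",(d/.75).round(4))
    if yawjaw is not None:
        a=(yawjaw-yj+90)%180-90; print("az share",(-a/30).round(3),"deg",a)
E
python3 - <<'E'
from h import *
T=cams.camera("top");S=cams.camera("side")
h=cv2.cvtColor(T["img"],cv2.COLOR_BGR2HSV)
print("orange",ray(T,[(360,205)],.085),"pink",ray(T,[(386,274)],.085))
print(proj(S,[[.495,.072,.056],[.4734,-.0253,.056],[.4995,-.2515,0]]))
delta([.4734,-.0253,.19])
E
```

```text
orange [[ 0.57797104 -0.1868281   0.085     ]] pink [[ 0.40536006 -0.21647858  0.085     ]]
[[253.61935095 194.15150017]
 [242.34913268 217.14541782]
 [245.45664851 304.23908205]]
t 0.3 pos [ 0.2442 -0.5204  0.231 ] F [0.65 0.47 0.31] gap 1.001 q [-1.24  0.38  0.08  1.27 -0.    1.46]
jaw yaw -64.9 tiltz [-2.e-04  6.e-04 -1.e+00]
shares [ 0.557  -0.4677  0.055 ]
```

Emit:
carry_out --commands '[1,0.557,-0.468,0.055,0,0,0,1,0.557,-0.468,0.055,0,0,0,1,0.557,-0.468,0.055,0,0,0,1,0.557,-0.468,0.055,0,0,0,1,0.557,-0.468,0.055,0,0,0,1,0.557,-0.468,0.055,0,0,0,1,0.557,-0.468,0.055,0,0,0,1,0.557,-0.468,0.055,0,0,0,1,0.557,-0.468,0.055,0,0,0,1,0.557,-0.468,0.055,0,0,0]' --force 30

```text
clock: 1.13
tool_pos: [0.4191, -0.1416, 0.2]
ee_rot: [0.976, 0.217, 0.0, 0.0]
force: [0.2, -0.6, 0.1]
finger_gap: -0.004
```

```bash
python3 -c "
from h import *
delta([.4734,-.0253,.08])"
```

```text
t 1.13 pos [ 0.4191 -0.1416  0.2   ] F [ 0.24 -0.62  0.06] gap -0.004 q [-0.47  0.12 -0.34  1.11 -0.    2.23]
jaw yaw -64.9 tiltz [ 7.e-04 -4.e-04 -1.e+00]
shares [ 0.1312 -0.1097  0.16  ]
```

Emit:
carry_out --commands '[1,0.131,-0.11,0.1,0,0,0,1,0.131,-0.11,0.1,0,0,0,1,0.131,-0.11,0.1,0,0,0,1,0.131,-0.11,0.1,0,0,0,1,0.131,-0.11,0.15,0,0,0,1,0.131,-0.11,0.15,0,0,0,1,0.131,-0.11,0.15,0,0,0,1,0.131,-0.11,0.15,0,0,0]'

```text
clock: 1.8
tool_pos: [0.4728, -0.0274, 0.0883]
ee_rot: [0.976, 0.217, 0.0, 0.0]
force: [0.9, 0.6, -0.8]
finger_gap: 0.001
```

```bash
python3 -c "
from h import *
delta([.4734,-.0253,.06])"
```

```text
t 1.8 pos [ 0.4728 -0.0274  0.0883] F [ 0.9   0.58 -0.8 ] gap 0.001 q [-0.19  0.27 -0.46  0.84 -0.    2.51]
jaw yaw -64.9 tiltz [ 1.e-04 -3.e-04 -1.e+00]
shares [ 0.002  -0.0022  0.0377]
```

Emit:
carry_out --commands '[1,0.002,-0.002,0.016,0,0,0,1,0.002,-0.002,0.028,0,0,0,1,0.002,-0.002,0.034,0,0,0,1,0.002,-0.002,0.036,0,0,0,1,0.002,-0.002,0.036,0,0,0,1,0.002,-0.002,0.036,0,0,0]'

```text
clock: 2.3
tool_pos: [0.4736, -0.0254, 0.0609]
ee_rot: [0.976, 0.217, 0.0, 0.0]
force: [-0.5, -0.2, 0.4]
finger_gap: -0.003
```

```bash
python3 -c "
from h import *
delta([.4734,-.0253,.056])
c=cams.camera('side');cv2.imwrite('pics/s1.png',cv2.resize(c['img'][140:260,190:350],None,fx=4,fy=4))"
```

```text
t 2.3 pos [ 0.4736 -0.0254  0.0609] F [-0.52 -0.2   0.4 ] gap -0.003 q [-0.19  0.31 -0.49  0.77 -0.    2.52]
jaw yaw -64.9 tiltz [ 6.e-04 -2.e-04 -1.e+00]
shares [-0.0002 -0.0002  0.0065]
```

View pics/s1.png

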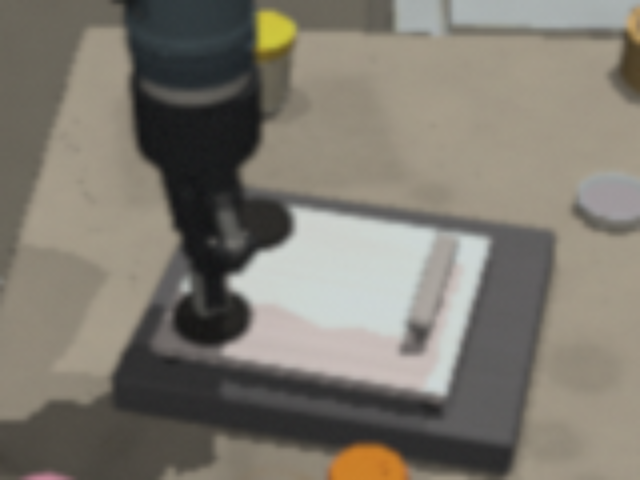

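The fingertip is over the right disc (about (212,312) in the crop). I'll press slowly now.

Emit:
carry_out --commands '[1,0,0,0.0015,0,0,0,1,0,0,0.003,0,0,0,1,0,0,0.0045,0,0,0,1,0,0,0.0055,0,0,0,1,0,0,0.0065,0,0,0,1,0,0,0.0075,0,0,0,1,0,0,0.008,0,0,0,1,0,0,0.008,0,0,0,1,0,0,0.008,0,0,0]'

```text
clock: 3.1
tool_pos: [0.4731, -0.0251, 0.0544]
ee_rot: [0.976, 0.218, -0.0, 0.0]
force: [-1.8, -0.7, 1.9]
finger_gap: 0.002
```

Emit:
carry_out --commands '[1,0,0,0.0005,0,0,0,1,0,0,0.001,0,0,0,1,0,0,0.0013,0,0,0,1,0,0,0.0013,0,0,0,1,0,0,0.0013,0,0,0]'

```text
clock: 3.52
tool_pos: [0.4732, -0.0251, 0.0534]
ee_rot: [0.976, 0.218, -0.0, 0.0]
force: [-1.7, -0.6, 2.2]
finger_gap: 0.001
```

Emit:
carry_out --commands '[1,0,0,0.0005,0,0,0,1,0,0,0.001,0,0,0,1,0,0,0.0013,0,0,0,1,0,0,0.0013,0,0,0,1,0,0,0.0013,0,0,0]'

```text
clock: 3.93
tool_pos: [0.4733, -0.0251, 0.0524]
ee_rot: [0.976, 0.218, -0.0, 0.0]
force: [-1.3, -0.1, 2.3]
finger_gap: -0.0
```

Emit:
carry_out --commands '[1,0,0,0.0005,0,0,0,1,0,0,0.001,0,0,0,1,0,0,0.0013,0,0,0,1,0,0,0.0013,0,0,0,1,0,0,0.0013,0,0,0]'

```text
clock: 4.35
tool_pos: [0.4733, -0.0251, 0.0514]
ee_rot: [0.976, 0.218, -0.0, 0.0]
force: [-1.5, -0.5, 1.5]
finger_gap: 0.004
```

Force stays near 2 N while the disc sinks over 3 mm, so the right corner is tipping. I'll carry on to the stop.

Emit:
carry_out --commands '[1,0,0,0.0007,0,0,0,1,0,0,0.0014,0,0,0,1,0,0,0.002,0,0,0,1,0,0,0.0027,0,0,0,1,0,0,0.0027,0,0,0,1,0,0,0.0027,0,0,0]'

```text
clock: 4.85
tool_pos: [0.4734, -0.0251, 0.0496]
ee_rot: [0.976, 0.218, 0.0, 0.0]
force: [-1.5, -0.5, 4.2]
finger_gap: -0.002
```

Emit:
carry_out --commands '[1,0,0,0.0005,0,0,0,1,0,0,0.001,0,0,0,1,0,0,0.0013,0,0,0,1,0,0,0.0013,0,0,0,1,0,0,0.0013,0,0,0]'

```text
clock: 5.27
tool_pos: [0.4735, -0.025, 0.0487]
ee_rot: [0.976, 0.218, 0.0, 0.0]
force: [-3.1, -1.3, 5.7]
finger_gap: -0.001
```

Emit:
carry_out --commands '[1,0,0,0.0004,0,0,0,1,0,0,0.0008,0,0,0,1,0,0,0.0008,0,0,0,1,0,0,0.0008,0,0,0,1,0,0,0.0008,0,0,0]'

```text
clock: 5.68
tool_pos: [0.4735, -0.0251, 0.0483]
ee_rot: [0.976, 0.218, 0.0, 0.0]
force: [-3.3, -1.0, 7.2]
finger_gap: -0.003
```

```bash
python3 -c "
from h import *
c=cams.camera('side');cv2.imwrite('pics/s2.png',cv2.resize(c['img'][140:260,190:350],None,fx=4,fy=4))"
```

```text
(no output)
```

View pics/s2.png

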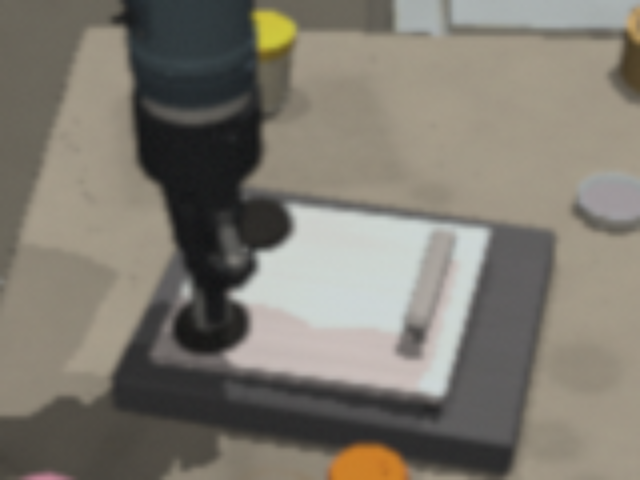

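Emit:
carry_out --commands '[1,0,0,-0.0015,0,0,0,1,0,0,-0.003,0,0,0,1,0,0,-0.0045,0,0,0,1,0,0,-0.006,0,0,0,1,0,0,-0.0075,0,0,0,1,0,0,-0.01,0,0,0,1,0,0,-0.02,0,0,0,1,0,0,-0.03,0,0,0,1,0,0,-0.04,0,0,0,1,0,0,-0.04,0,0,0]'

```text
clock: 6.57
tool_pos: [0.4747, -0.0253, 0.0797]
ee_rot: [0.976, 0.218, 0.001, 0.001]
force: [0.2, 0.0, -0.0]
finger_gap: 0.003
```

```bash
python3 -c "
from h import *
delta([.495,.072,.08])
c=cams.camera('side');cv2.imwrite('pics/s3.png',cv2.resize(c['img'][140:260,190:350],None,fx=4,fy=4))"
```

```text
t 6.57 pos [ 0.4747 -0.0253  0.0797] F [ 0.22  0.02 -0.01] gap 0.003 q [-0.19  0.28 -0.47  0.82 -0.    2.52]
jaw yaw -64.9 tiltz [ 2.9e-03 -6.0e-04 -1.0e+00]
shares [ 0.0797 -0.1059 -0.0004]
```

View pics/s3.png

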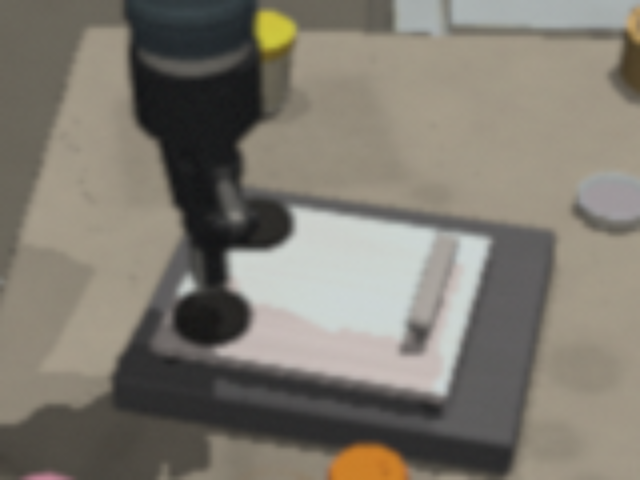

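Under load the right disc dropped in the crop from row 316 to about 325, and it is back at 316 after release, so the cover is level. As a counter-check I'll press the left disc lightly.

Emit:
carry_out --commands '[1,0.08,-0.106,-0.002,0,0,0,1,0.08,-0.106,-0.002,0,0,0,1,0.08,-0.106,-0.002,0,0,0,1,0.08,-0.106,0.012,0,0,0,1,0.08,-0.106,0.022,0,0,0,1,0.08,-0.106,0.024,0,0,0,1,0.08,-0.106,0.026,0,0,0,1,0.08,-0.106,0.027,0,0,0,1,0.08,-0.106,0.027,0,0,0]'

```text
clock: 7.37
tool_pos: [0.4937, 0.0718, 0.0576]
ee_rot: [0.976, 0.217, -0.0, 0.0]
force: [-1.0, 1.0, -0.0]
finger_gap: 0.003
```

Emit:
carry_out --commands '[1,0,0,0.0013,0,0,0,1,0,0,0.0026,0,0,0,1,0,0,0.004,0,0,0,1,0,0,0.005,0,0,0,1,0,0,0.006,0,0,0,1,0,0,0.006,0,0,0,1,0,0,0.006,0,0,0]'

```text
clock: 7.95
tool_pos: [0.4942, 0.0721, 0.0538]
ee_rot: [0.976, 0.218, 0.0, 0.001]
force: [-1.1, -1.3, 7.2]
finger_gap: -0.002
```

The left disc reads 7.2 N after about 2 mm, so that corner is sound and the right one is bent. Lifting off and going for the bottle.

Emit:
carry_out --commands '[1,0,0,-0.0015,0,0,0,1,0,0,-0.003,0,0,0,1,0,0,-0.006,0,0,0,1,0,0,-0.03,0,0,0,1,0,0,-0.08,0,0,0,1,0,0,-0.13,0,0,0,1,0,0,-0.13,0,0,0,1,0,0,-0.13,0,0,0]'

```text
clock: 8.62
tool_pos: [0.4961, 0.0727, 0.1529]
ee_rot: [0.976, 0.218, 0.003, 0.0]
force: [-0.6, 0.6, -0.1]
finger_gap: -0.001
```

```bash
python3 -c "
from h import *
delta([.4995,-.2515,.14])"
```

```text
t 8.62 pos [0.4961 0.0727 0.1529] F [-0.61  0.62 -0.08] gap -0.001 q [ 0.02  0.26 -0.29  1.01  0.    2.72]
jaw yaw -64.9 tiltz [ 5.7e-03  4.0e-04 -1.0e+00]
shares [-0.1797  0.3931  0.017 ]
```

Emit:
carry_out --commands '[0,-0.18,0.393,0.015,0,0,0,0,-0.18,0.393,0.015,0,0,0,0,-0.18,0.393,0.015,0,0,0,0,-0.18,0.393,0.015,0,0,0,0,-0.18,0.393,0.015,0,0,0,0,-0.18,0.393,0.015,0,0,0,0,-0.18,0.393,0.015,0,0,0,0,-0.18,0.393,0.015,0,0,0,0,-0.18,0.393,0.015,0,0,0,0,-0.18,0.393,0.015,0,0,0]'

```text
clock: 9.45
tool_pos: [0.4958, -0.2528, 0.1374]
ee_rot: [0.976, 0.216, -0.001, -0.001]
force: [0.3, 1.2, 0.6]
finger_gap: 1.0
```

Emit:
carry_out --commands '[0,0,0,0,0,0,0,0,0,0,0,0,0,0]'

```text
clock: 9.62
tool_pos: [0.4962, -0.2501, 0.1384]
ee_rot: [0.976, 0.218, -0.001, -0.001]
force: [0.5, -0.1, 0.6]
finger_gap: 1.002
```

```bash
python3 -c "
from h import *
delta([.4995,-.2515,.037])
c=cams.camera('side');cv2.imwrite('pics/s4.png',cv2.resize(c['img'][180:330,170:330],None,fx=4,fy=4))"
```

```text
t 9.62 pos [ 0.4962 -0.2501  0.1384] F [ 0.54 -0.11  0.56] gap 1.002 q [-0.58  0.38 -0.15  1.04  0.    2.12]
jaw yaw -64.8 tiltz [-0.0018  0.0016 -1.    ]
shares [0.0033 0.0039 0.1352]
```

View pics/s4.png

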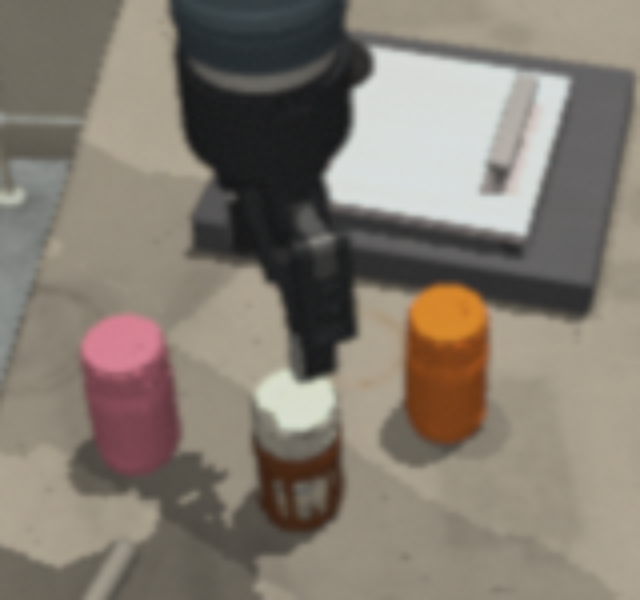

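The open gripper (tips at about (315,360) in the crop) stands above the brown bottle at (298,450), clear of the pink and orange ones. Descending and gripping.

Emit:
carry_out --commands '[0,0.0033,0.0035,0,0,0,0,0,0.0033,0.0035,0.03,0,0,0,0,0.0033,0.0035,0.07,0,0,0,0,0.0033,0.0035,0.11,0,0,0,0,0.0033,0.0035,0.13,0,0,0,0,0.0033,0.0035,0.137,0,0,0,0,0.0033,0.0035,0.137,0,0,0,0,0.0033,0.0035,0.137,0,0,0]'

```text
clock: 10.33
tool_pos: [0.501, -0.2529, 0.0374]
ee_rot: [0.976, 0.218, 0.0, 0.0]
force: [-0.6, -0.5, -0.1]
finger_gap: 1.001
```

Emit:
carry_out --commands '[1,0,0,0,0,0,0,1,0,0,0,0,0,0,1,0,0,0,0,0,0,1,0,0,0,0,0,0,1,0,0,0,0,0,0,1,0,0,0,0,0,0,1,0,0,0,0,0,0,1,0,0,0,0,0,0]' --force 30

```text
clock: 11.0
tool_pos: [0.5007, -0.2527, 0.0377]
ee_rot: [0.976, 0.218, 0.001, -0.0]
force: [-1.4, 2.2, 5.5]
finger_gap: 0.52
```

Emit:
carry_out --commands '[1,0,0,-0.01,0,0,0,1,0,0,-0.03,0,0,0,1,0,0,-0.07,0,0,0,1,0,0,-0.11,0,0,0,1,0,0,-0.15,0,0,0,1,0,0,-0.165,0,0,0,1,0,0,-0.165,0,0,0,1,0,0,-0.165,0,0,0]'

```text
clock: 11.67
tool_pos: [0.5004, -0.2534, 0.1607]
ee_rot: [0.976, 0.218, 0.0, 0.001]
force: [-0.1, 0.1, -3.7]
finger_gap: 0.52
```

```bash
python3 -c "
from h import *
delta([.4734,-.0253,.15])
for n,r in(('side',(120,330,170,330)),('top',(170,290,280,440))):
  c=cams.camera(n);a,b,d,e=r;cv2.imwrite(f'pics/{n}5.png',cv2.resize(c['img'][a:b,d:e],None,fx=2.8,fy=2.8))"
```

```text
t 11.67 pos [ 0.5004 -0.2534  0.1607] F [-0.13  0.07 -3.73] gap 0.52 q [-0.58  0.38 -0.1   1.09 -0.    2.12]
jaw yaw -64.9 tiltz [ 9.e-04 -1.e-03 -1.e+00]
shares [ 0.0965 -0.2907  0.014 ]
```

View pics/side5.png

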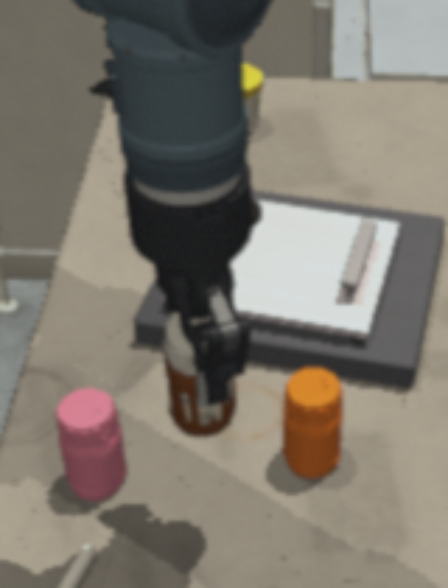

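View pics/top5.png

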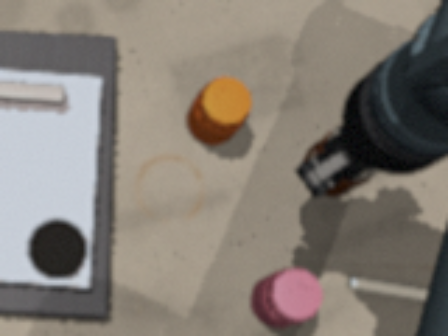

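The bottle is held upright: opening 0.52 (44 mm), load 3.7 N, clear of the worktop. Carrying it to the right disc.

Emit:
carry_out --commands '[1,0.02,-0.04,0.0,0,0,0,1,0.04,-0.09,0.0,0,0,0,1,0.055,-0.14,0.0,0,0,0,1,0.07,-0.19,0.0,0,0,0,1,0.082,-0.24,0.0,0,0,0,1,0.091,-0.27,0.01,0,0,0,1,0.096,-0.285,0.014,0,0,0,1,0.0965,-0.291,0.03,0,0,0,1,0.0965,-0.291,0.05,0,0,0,1,0.0965,-0.291,0.05,0,0,0]'

```text
clock: 12.6
tool_pos: [0.4701, -0.0243, 0.1193]
ee_rot: [0.976, 0.218, -0.003, -0.001]
force: [-1.2, -0.2, -3.0]
finger_gap: 0.525
```

Emit:
carry_out --commands '[1,0,0,0,0,0,0,1,0,0,0,0,0,0]'

```text
clock: 12.77
tool_pos: [0.4729, -0.0253, 0.1227]
ee_rot: [0.976, 0.217, -0.0, -0.0]
force: [0.3, -1.6, -3.6]
finger_gap: 0.518
```

```bash
python3 -c "
from h import *
delta([.4734,-.0253,.0965])
for n,r in(('side',(120,260,170,330)),('top',(200,300,220,380))):
  c=cams.camera(n);a,b,d,e=r;cv2.imwrite(f'pics/{n}6.png',cv2.resize(c['img'][a:b,d:e],None,fx=4,fy=4))"
```

```text
t 12.77 pos [ 0.4729 -0.0253  0.1227] F [ 0.27 -1.57 -3.62] gap 0.518 q [-0.19  0.24 -0.4   0.93 -0.    2.52]
jaw yaw -64.9 tiltz [-1.e-03 -2.e-04 -1.e+00]
shares [0.0006 0.0003 0.0349]
```

View pics/side6.png

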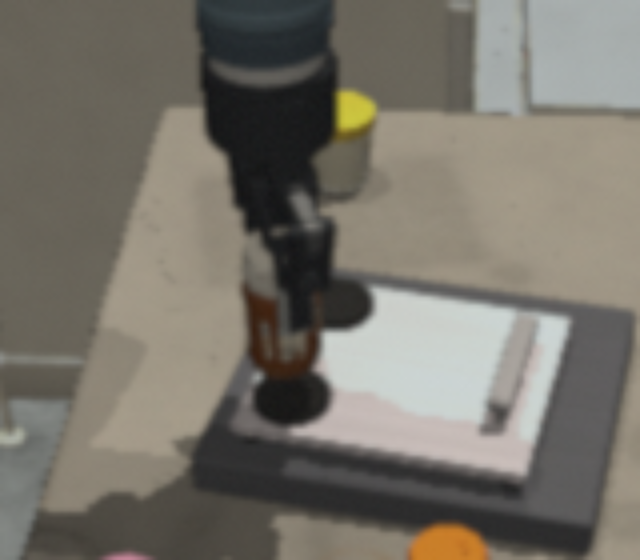

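View pics/top6.png

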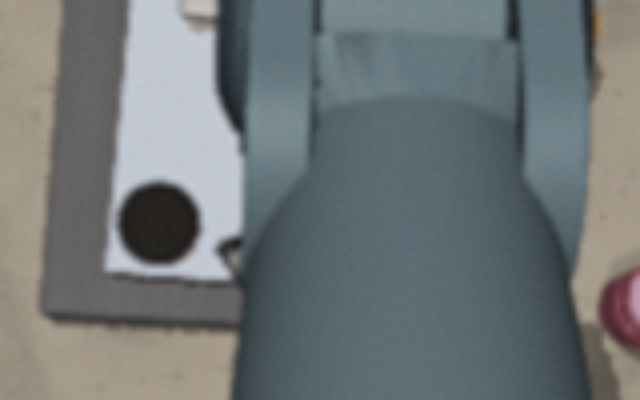

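The bottle hangs above the right disc: bottom at about (282,370) in the crop, disc at (292,398). That fits once the perspective from the height gap is allowed for. Lowering gently.

Emit:
carry_out --commands '[1,0.0006,0,0.01,0,0,0,1,0.0006,0,0.02,0,0,0,1,0.0006,0,0.028,0,0,0,1,0.0006,0,0.032,0,0,0,1,0.0006,0,0.034,0,0,0,1,0.0006,0,0.036,0,0,0,1,0.0006,0,0.036,0,0,0,1,0.0006,0,0.036,0,0,0]'

```text
clock: 13.53
tool_pos: [0.4736, -0.0246, 0.0959]
ee_rot: [0.976, 0.218, 0.0, 0.0]
force: [-0.4, -0.2, -3.5]
finger_gap: 0.521
```

Emit:
carry_out --commands '[1,0,0,0.001,0,0,0,1,0,0,0.002,0,0,0,1,0,0,0.003,0,0,0,1,0,0,0.004,0,0,0,1,0,0,0.005,0,0,0,1,0,0,0.005,0,0,0]'

```text
clock: 14.03
tool_pos: [0.4734, -0.0247, 0.0921]
ee_rot: [0.976, 0.218, -0.0, 0.0]
force: [-1.9, 0.3, -0.9]
finger_gap: 0.515
```

Emit:
carry_out --commands '[1,0,0,0.001,0,0,0,1,0,0,0.002,0,0,0,1,0,0,0.003,0,0,0,1,0,0,0.004,0,0,0,1,0,0,0.004,0,0,0,1,0,0,0.004,0,0,0]'

```text
clock: 14.53
tool_pos: [0.4733, -0.0247, 0.089]
ee_rot: [0.976, 0.218, -0.0, 0.0]
force: [-1.8, -0.7, -1.6]
finger_gap: 0.524
```

Emit:
carry_out --commands '[1,0,0,0.001,0,0,0,1,0,0,0.002,0,0,0,1,0,0,0.003,0,0,0,1,0,0,0.003,0,0,0,1,0,0,0.003,0,0,0]'

```text
clock: 14.95
tool_pos: [0.4734, -0.0246, 0.0871]
ee_rot: [0.976, 0.218, 0.0, 0.0]
force: [-3.0, -1.5, 2.7]
finger_gap: 0.519
```

Emit:
carry_out --commands '[1,0,0,0.0005,0,0,0,1,0,0,0.0007,0,0,0,1,0,0,0.0007,0,0,0,1,0,0,0.0007,0,0,0]'

```text
clock: 15.28
tool_pos: [0.4735, -0.0246, 0.0865]
ee_rot: [0.976, 0.218, 0.0, 0.0]
force: [-1.8, -0.6, 3.7]
finger_gap: 0.519
```

The corner is fully down and the bottle carries its own weight. Opening slowly.

Emit:
carry_out --commands '[1,0,0,-0.0005,0,0,0,1,0,0,-0.001,0,0,0,0.45,0,0,-0.001,0,0,0,0.4,0,0,-0.001,0,0,0,0.35,0,0,-0.001,0,0,0,0.28,0,0,-0.001,0,0,0,0.2,0,0,-0.001,0,0,0,0.1,0,0,-0.001,0,0,0,0,0,0,-0.001,0,0,0,0,0,0,-0.001,0,0,0]' --force 20

```text
clock: 16.12
tool_pos: [0.4735, -0.0246, 0.0871]
ee_rot: [0.976, 0.218, 0.0, 0.0]
force: [0.3, -0.2, -0.1]
finger_gap: 0.999
```

```bash
python3 -c "
from h import *
delta([.4734,-.0253,.0965])
c=cams.camera('side');cv2.imwrite(f'pics/side7.png',cv2.resize(c['img'][120:260,170:330],None,fx=4,fy=4))"
```

```text
t 16.12 pos [ 0.4735 -0.0246  0.0871] F [ 0.34 -0.23 -0.06] gap 0.999 q [-0.19  0.28 -0.46  0.84 -0.    2.52]
jaw yaw -64.9 tiltz [ 1.e-04 -0.e+00 -1.e+00]
shares [-0.0005  0.0008 -0.0126]
```

View pics/side7.png

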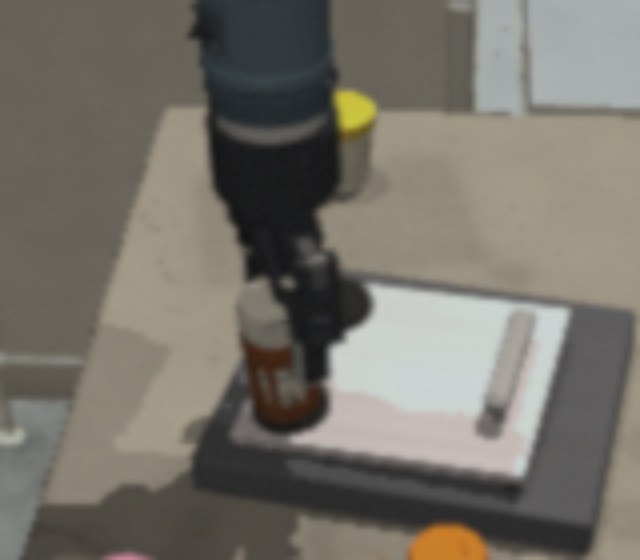

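The bottle stands free on the right disc (crop (285,360)) and leans slightly with the tipped corner. I'll raise the gripper straight up and back it away.

Emit:
carry_out --commands '[0,0,0,-0.005,0,0,0,0,0,0,-0.015,0,0,0,0,0,0,-0.03,0,0,0,0,0,0,-0.06,0,0,0,0,0,0,-0.1,0,0,0,0,0,0,-0.15,0,0,0,0,0,0,-0.19,0,0,0,0,0,0,-0.19,0,0,0]'

```text
clock: 16.83
tool_pos: [0.4772, -0.0252, 0.2368]
ee_rot: [0.976, 0.218, 0.005, 0.002]
force: [1.2, -0.3, -0.3]
finger_gap: 0.995
```

```bash
python3 -c "
from h import *
delta([.35,-.33,.235])"
```

```text
t 16.83 pos [ 0.4772 -0.0252  0.2368] F [ 1.2  -0.29 -0.27] gap 0.995 q [-0.19  0.17 -0.19  1.2  -0.    2.52]
jaw yaw -64.9 tiltz [ 0.0115 -0.0022 -0.9999]
shares [-0.3262  0.2958  0.0013]
```

Emit:
carry_out --commands '[0,-0.326,0.296,0,0,0,0,0,-0.326,0.296,0,0,0,0,0,-0.326,0.296,0,0,0,0,0,-0.326,0.296,0,0,0,0,0,-0.326,0.296,0,0,0,0,0,-0.326,0.296,0,0,0,0,0,-0.326,0.296,0,0,0,0,0,-0.326,0.296,0,0,0,0,0,-0.326,0.296,0,0,0,0,0,-0.326,0.296,0,0,0,0]'

```text
clock: 17.67
tool_pos: [0.3455, -0.331, 0.2297]
ee_rot: [0.976, 0.216, 0.0, 0.0]
force: [0.1, -0.1, 0.7]
finger_gap: 0.998
```

Run:
```python
from h import *
S=cams.camera('side');T=cams.camera('top')
cv2.imwrite('pics/side8.png',cv2.resize(S['img'][130:270,170:370],None,fx=4,fy=4));cv2.imwrite('pics/top8.png',T['img'])
for c,roi in((T,(270,220,340,290)),(S,(220,160,262,200))):
    im=c["img"].astype(int)
    for ce,s in blobs(c,(im.min(2)>135)&(im.max(2)-im.min(2)<12),roi,20): print(ce,s,ray(c,[ce],.133).round(4))
```

```text
[304.42 252.48] [294 245  19  22  97] [[ 0.477  -0.0316  0.133 ]]
[305.55 269.87] [297 266  15   6  31] [[ 0.4382 -0.0281  0.133 ]]
[238.04 193.53] [229 188  20  12 136] [[ 0.4669 -0.0265  0.133 ]]
```

View pics/side8.png

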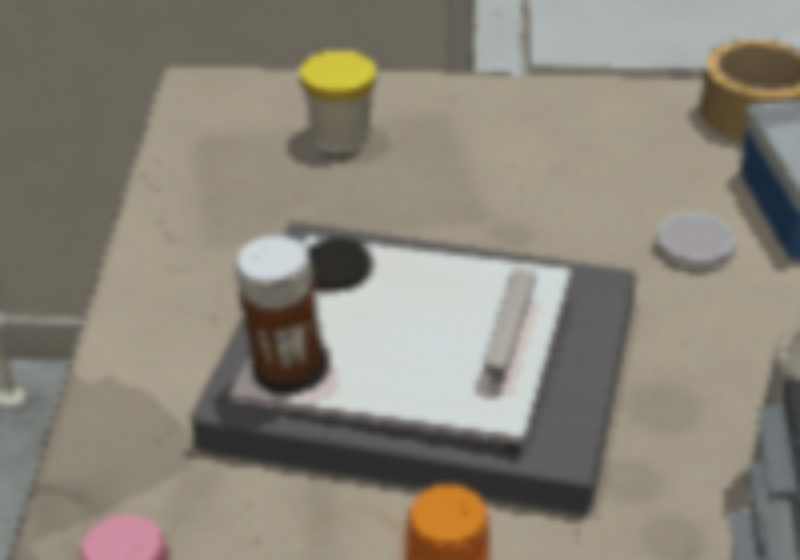

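View pics/top8.png

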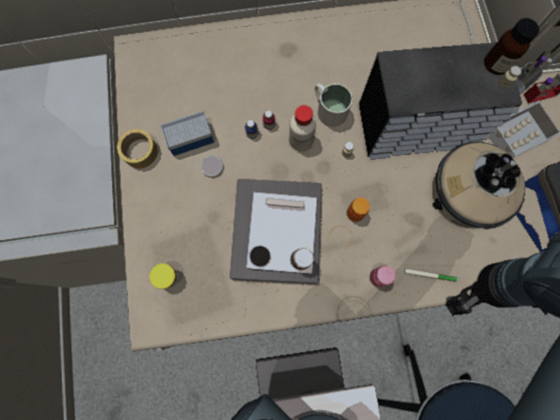

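The bottle stands on the right disc (side crop (282,310), top (304,256)). Its lean matches the 4° tip, and nothing else has moved. One last check of the left disc against its first position, then I hand in.

Run:
```python
from h import *
T=cams.camera('top');im=T["img"].astype(int)
for ce,s in blobs(T,im.max(2)<40,(246,240,280,275),30): print("left pad",ce,ray(T,[ce],.056).round(4))
s=arm.get_state();print(s["force"].round(2),abs(s["qd"]).max())
arm.job_done()
```

```text
left pad [259.57 255.64] [[0.4947 0.0715 0.056 ]]
[0.31 0.32 0.22] 0.01606666980827818
the job is handed in; nothing more can be done
```

The right front corner is the bent one, and the brown bottle now stands on its disc, holding the corner down. I handed the job in at about 18 s; no verdict was reported.

- **Finding the corner:** The right disc sank about 6 mm at roughly 2 N and then reached a stop. I pressed it fully down, with about 7 N at most, and let it go; the side picture showed it back level. A light counter-press on the left disc gave 7.2 N after about 2 mm, so that corner is sound. I made that press after the full rock, because the right corner tipped on the first try.
- **Placing the bottle:** I gripped the brown bottle with the white cap with 30 N, lowered it onto the right disc until the corner was at its stop, and let go slowly. I then raised the gripper and moved it clear.
- **Last checks:** The bottle is upright on the right disc with about a 4° lean, which matches the tipped corner. The left disc is within 0.7 mm of where it was first measured, so the cover is in its place. In the pictures the other things look unmoved, and the wrist force was near zero, so the robot was touching nothing.
- **Weak reading:** Reflections broke up the cap mask in the last pictures, so the top and side readings of the cap differed by about 10 mm. I judged the final placing mainly by eye.

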